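Sort panel push-buttons for inspection and hold the camera arm out

ROBOT

A 6-joint arm with a two-finger parallel gripper is mounted at the origin on a cart in front of the work surface, level with it; the furniture and walls round the work are solid. World frame = base frame: x ahead of the robot, y to its left, z up, the work surface at z = 0. Lengths are in m, angles in rad, forces in N, time in s.
With the tool pointing down it reaches from about 0.4 to 0.825 m from the base axis. Payload 7 kg.
Tool frame: the origin (TCP) lies midway between the tips of the shut fingers; the grasp point (between the pads) lies 19 mm behind it; y points along the fingers, z is the direction in which the jaws open and shut, and the axes are right-handed (so a half turn about y gives the same grasp; the last joint's range is limited). The gripper opens to 88 mm and grips with 3 to 60 N. Pads are 19 mm wide; open, the fingers measure 130 mm over their backs; the gripper's body (78 mm by 193 mm) begins 47 mm behind the grasp point.
Start: joints at [1.562, 0.359, 0.012, 0, -1.224, -0.288], TCP at [0.197, 0.645, 0.227] pointing down, gripper open.
Joint ranges: [-3.07, 3.07], [-1.43, 2.12], [-1.02, 1.25], [-3.03, 1.67], [-3.05, -0], [-3.03, 3.03]. Speed limits (rad/s): [2.39, 2.39, 3.01, 3.14, 3.14, 3.14].

INTERFACE

Orientations are given as [roll, pitch, yaw] about the fixed x, y, z axes, in that order (R = Rz(yaw) Ry(pitch) Rx(roll)).
In Python, from station import arm gives the robot as it stands.
- The arm moves only by the tool move_arm, never from a script. Its argument "deltas" is a list of rows, each an object with "dp": the shift along the tool's x, y, z in mm, a list of three; "rotation": the turn, a rotation vector about the tool's x, y, z in degrees, a list of three. A call has 1 to 5 rows; each row shifts and turns the pose as measured when the row begins, along the tool's axes as they then stand; what a row does not reach is not made up. A row lasts 1/12 s, in which the tool goes at most 41.7 mm and 7.16 degrees, less where a joint would pass 70% of its speed; a pose out of reach is approached as far as the arm can. A call is refused whole if a number of a shift passes 41.7 or a number of a turn 7.16, either way. A call with a gripper value outside its range is refused whole. "jaw" is the closure in counts, from 0 (fully open) to 255 (shut), set as the call begins (left out, the last holds). The fingers move at their own pace and stop on an object; "squeeze" is the grip in N (left out, the last holds). Time passes only in rows, so rows that do not move let the fingers close. It gives the time, the measured TCP pose, the force and the opening at its end, in the units of the state.
- arm.get_state(): the state, without advancing time (a new reading comes with each control period).
- arm.grab_frame(name): name is "side" or "top" or "wrist"; returns a dict with "pixels" (420x560x3 uint8, red, green, blue), "z_map" (420x560 float32, m along the optical axis (not along the pixel's ray), 0 where there is no reading), "fx", "fy", "cx", "cy" (pixels), "cam_to_world" (4x4, takes a point from camera to world coordinates); the wrist camera has in their place "mount" (4x4, takes a point from camera to tool coordinates, whose origin is the TCP and whose axes are the tool frame's). Camera axes: x right, y down, z forward; pixel columns grow to the right and rows downward; lengths in m; the calibration is good to about 2 mm. A picture is of the moment at which its call begins: read the wrist's pose just before it.
- arm.job_done(): hands the job in, once; it reports no verdict.
The state is a dict: "t": time; "q": joint angles; "qd": joint speeds; "joint_efforts": joint torques, N m; "eef_pos": TCP position; "ee_rot": TCP orientation; "force": force on the tool from outside, world axes, zero at the start; "moment": the same for the moment, N m; "width": finger opening in m.
Only numpy, scipy, OpenCV 4.12 (cv2) and the standard library are available. Lean on these libraries where they do the work, as an engineer would, in place of code of your own. Each camera call takes 0.05 s, during which the arm holds its last target.

TASK

While the inspection camera's arm is still locked in, put the red and the yellow panel push-button each into the tray of its own colour on the camera stand. Then press the blue lock button to release the telescoping arm, take the camera by the knob on its top and pull it out until the orange ring on the inner tube has just come fully out of the collar. The spring pulls the arm back, so finish holding the knob there for the picture, and do not knock the solvent bottle or the power meter about on the way.

Things in the scene. Friction and masses are not known exactly. Their poses are not given: they have to be found in the camera images.
- red_button: loose panel push-button with a red cap, standing on the bench: grey contact block 28 x 28 mm, 22 mm high; black shank 22 mm across up to 34 mm; round steel bezel 30 mm across from 34 to 44 mm; red cap 24 mm across up to 50 mm. Origin at the centre of its underside, z up. 60 g; take it from above by the bezel
- yellow_button: panel push-button like the red one but with a yellow cap; origin at the centre of its underside, z up
- red_tray: red open tray fixed on the stand, 90 mm (its x) by 116 mm (its y) outside, walls 3 mm, rim 26 mm and inner floor 3 mm above its origin, which is the centre of its underside, 8 mm above the bench. The two trays lie side by side across the boom's line, middles 57 mm to either side of it; which is the nearer changes
- yellow_tray: yellow open tray, same size and origin as the red one, at the other side of the boom's line
- stand: grey inspection stand fixed to the bench, base 8 mm thick; origin under its column at bench height, z up. Its boom (square aluminium tube 36 mm wide and high, axis 170 mm above the bench) runs along the stand's +y from y = -103 mm to a black collar 42 mm wide and high that ends at y = 105 mm; the inner tube slides out of it along +y. The tray stage is centred at y = 261 mm
- lock_button (a joint): blue round lock button 21 mm across on top of the boom over the column: travel in m, 0 up, 0.006 fully down. It springs back; 1.5 N starts it, 4.5 N takes it fully down. From about 0.0035 it frees the inner tube; keep it at the bottom about half a second while the arm springs out
- lock_top (a point): centre of the top face of the blue lock button, 201 mm above the bench while it is up; it stands 10 mm proud of its black surround
- camera_arm (a joint): extension of the inner tube in m: 0 locked in, up to 0.15. Once unlocked, the spring pushes it out by itself to about 0.015, past the lock. Farther out the spring (50 N/m) pulls it back, with 5 N at the orange ring. At 0.120 the whole orange ring (6 mm wide) is out, its rear edge level with the collar's mouth; the black ticks are 10 mm apart
- camera_axis (a point): centre of the round black camera head, 50 mm across, at the end of the inner tube, from 42 mm below to 24 mm above this point on the boom's axis; it carries the pull knob on its top and moves with the arm along the stand's +y; at extension 0 this point is at y = 145 mm of the stand
- pull_knob (a point): grip point on the knurled dark steel pull knob on top of the camera head: an upright pin 20 mm across, from 194 to 235 mm above the bench; this point is on its axis, 15 mm below its top, 220 mm above the bench. It can be grasped from above at any yaw and moves with the arm
- collar_mouth (a point): middle of the top edge of the collar's mouth, where the inner tube comes out: the reading edge of the scale; 191 mm above the bench
- solvent_bottle: white bottle with a red nozzle, 46 mm across and 130 mm high, loose, at the back of the bench beside the grey parts case; bystander; origin at the centre of its underside
- power_meter: beige hand-held meter with keys, 134 x 78 x 30 mm, loose, lying at the front right of the bench; bystander; origin at the centre of its underside
Not all that is in view belongs to the job. Leave any brown look-alike of the red_button alone.

How it is judged:
On the way, in this order (a step that is already met when the one before it is completed fails the run):
1. each push-button lies, let go, in the tray of its own colour while the camera arm is still locked in (x of red_button in the frame of red_tray between -0.032 and 0.032 m and y of red_button in the frame of red_tray between -0.045 and 0.045 m and z of red_button in the frame of red_tray between -0.005 and 0.022 m and contact force between the fingers and red_button below 0.1 N and linear speed of each of red_button, yellow_button below 0.03 m/s and x of yellow_button in the frame of yellow_tray between -0.032 and 0.032 m and y of yellow_button in the frame of yellow_tray between -0.045 and 0.045 m and z of yellow_button in the frame of yellow_tray between -0.005 and 0.022 m and contact force between the fingers and yellow_button below 0.1 N and value of joint camera_arm below 0.005 m), for 0.2 s.
2. the lock button is pressed and the arm has sprung free of its lock (value of joint lock_button above 0.003 m and value of joint camera_arm above 0.008 m).
At the end, for the whole second after the job is handed in: the fingers still hold the camera head (over 2 N) with the arm at rest at 0.120 m, give or take 6 mm (orange ring just out of the collar), and each push-button lies let go and at rest in the tray of its own colour (x of red_button in the frame of red_tray between -0.032 and 0.032 m and y of red_button in the frame of red_tray between -0.045 and 0.045 m and z of red_button in the frame of red_tray between -0.005 and 0.022 m and contact force between the fingers and red_button below 0.1 N and linear speed of each of red_button, yellow_button below 0.03 m/s and x of yellow_button in the frame of yellow_tray between -0.032 and 0.032 m and y of yellow_button in the frame of yellow_tray between -0.045 and 0.045 m and z of yellow_button in the frame of yellow_tray between -0.005 and 0.022 m and contact force between the fingers and yellow_button below 0.1 N and value of joint camera_arm between 0.114 and 0.126 m and velocity of joint camera_arm between -0.01 and 0.01 m/s and contact force between the fingers and camera_arm above 2 N); the arm keeps its last pose, push and grip.
It fails at once if the solvent bottle is knocked over or moved by more than 4 cm (angle between solvent_bottle's own z axis and vertical above 0.5 rad or distance of solvent_bottle from where it was at the start of the episode above 0.04 m).
It fails at once if the power meter is moved by more than 4 cm (distance of power_meter from where it was at the start of the episode above 0.04 m).
It also fails if it takes over 58 s, if anything falls off the work surface, if the arm or the gripper's body presses on something with over 40 N, if the wrist force passes 120 N, or if a joint passes its speed limit or range.

## Working session

There is one attempt and no reset: what is moved stays moved. The work goes in short steps, Python scripts to look and compute and a tool call to move; the robot and the scene stay as the last step left them, time stands still between calls to the robot, and variables do not carry over. Pictures are saved under pics/ and viewed, and the job is handed in when it is done.

Besides the shell and the picture viewer there is one more tool, called after ">>>" as name([rows], argument=value, ...), one row to a line, values as JSON. move_arm: Moves the arm, as the interface text tells. Its arguments: {"type":"object","properties":{"deltas":{"type":"array","items":{"type":"object","properties":{"dp":{"type":"array","items":{"type":"number"}},"rotation":{"type":"array","items":{"type":"number"}}}}},"jaw":{"type":"number"},"squeeze":{"type":"number"}},"required":["deltas"]}

```bash
ls; mkdir -p pics; cat > h.py <<'E'
import numpy as np, cv2
from station import arm
def grab(n,save=None):
    s=arm.get_state(); f=arm.grab_frame(n)
    if save: cv2.imwrite('pics/'+save,f['pixels'][:,:,::-1])
    return s,f
E
python3 - <<'E'
from h import *
s,f=grab('top','top0.png'); np.save('top0z.npy',f['z_map'])
print(s); print(f['cam_to_world'],f['fx'],f['cx'],f['cy'])
s,f=grab('side','side0.png'); print(f['cam_to_world'],f['fx'])
s,f=grab('wrist','wrist0.png'); print(f['mount'],f['fx'])
E
```

```text
pics
{'t': 0.0, 'q': array([ 1.56211977e+00,  3.59353690e-01,  1.10359899e-02, -3.59566017e-04,
       -1.22411514e+00, -2.88078407e-01]), 'qd': array([ 0.00066063, -0.00071172, -0.00046415,  0.00072746, -0.00187631,
       -0.00036043]), 'joint_efforts': array([-1.34668764e-03, -5.82711196e+01,  2.93064219e+01,  6.99761957e+00,
        7.26358965e-03, -1.56433121e-04]), 'eef_pos': array([0.19727584, 0.64499467, 0.22563252]), 'ee_rot': array([-1.56913121e+00,  1.40910725e-04,  2.84471535e+00]), 'force': array([-0.08412472, -0.74689229, -0.83403176]), 'moment': array([-0.01018397, -0.03931865, -0.02293308]), 'width': 0.08733781689956767}
[[ 0.0110354  -0.99022279  0.13905773  0.37328511]
 [-0.99993395 -0.01137481 -0.00164631 -0.00583921]
 [ 0.00321197 -0.13903038 -0.99028291  1.58662143]
 [ 0.          0.          0.          1.        ]] 486.6289366911929 277.6681341182964 213.74897228312597
[[-0.92601469 -0.23169129  0.29802004  0.17483719]
 [-0.37701164  0.60727355 -0.6993433   0.93652878]
 [-0.01894794 -0.7599592  -0.64969454  0.99598734]
 [ 0.          0.          0.          1.        ]] 546.2455228678539
[[-1.17517435e-03  9.55831592e-01  2.93912549e-01 -7.91975281e-02]
 [ 2.90555491e-04 -2.93912414e-01  9.55832312e-01 -1.59042387e-01]
 [ 9.99999267e-01  1.20866753e-03  6.76762137e-05 -9.41471893e-05]
 [ 0.00000000e+00  0.00000000e+00  0.00000000e+00  1.00000000e+00]] 298.394703997912
```

View pics/top0.png

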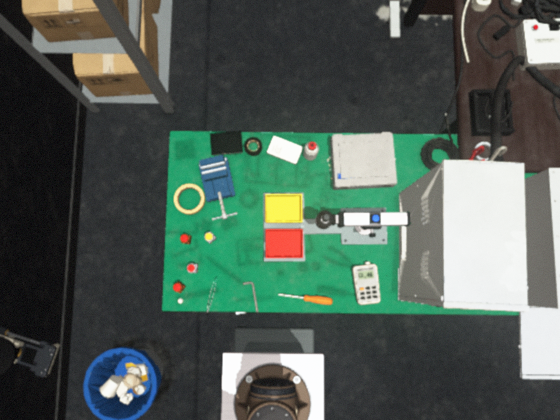

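View pics/side0.png

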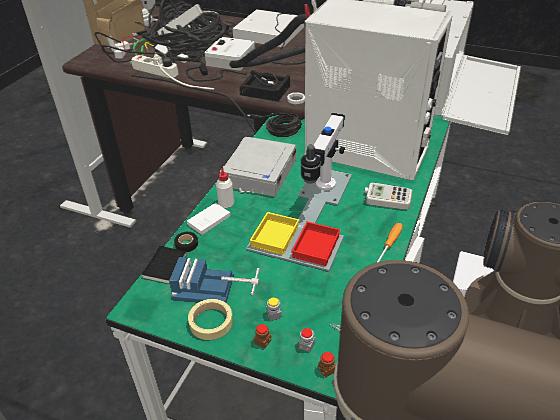

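View pics/wrist0.png

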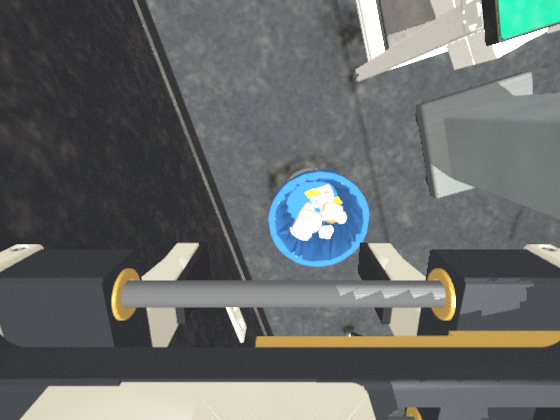

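```bash
python3 - <<'E'
from h import *
im=cv2.imread('pics/side0.png'); cv2.imwrite('pics/side0c.png',cv2.resize(im[280:390,210:370],None,fx=5,fy=5,interpolation=cv2.INTER_CUBIC))
im=cv2.imread('pics/top0.png'); cv2.imwrite('pics/top0c.png',cv2.resize(im[180:310,165:425],None,fx=3,fy=3,interpolation=cv2.INTER_CUBIC))
E
```

```text
(no output)
```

View pics/side0c.png

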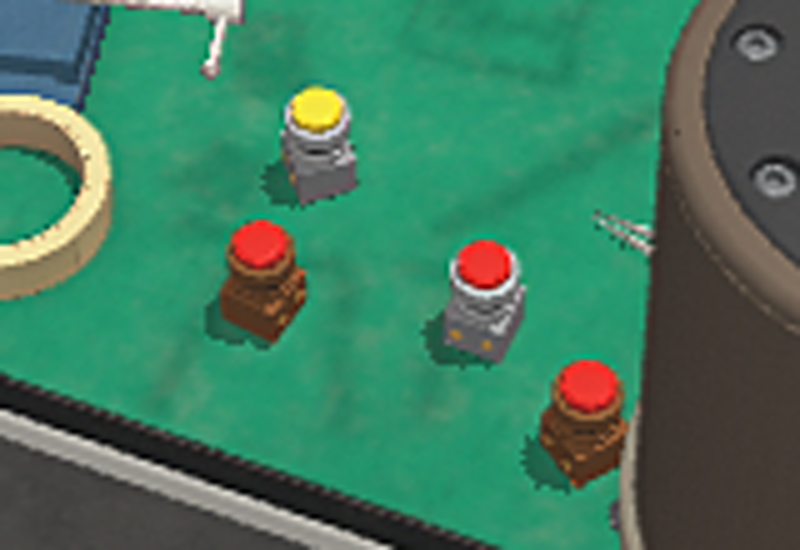

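View pics/top0c.png

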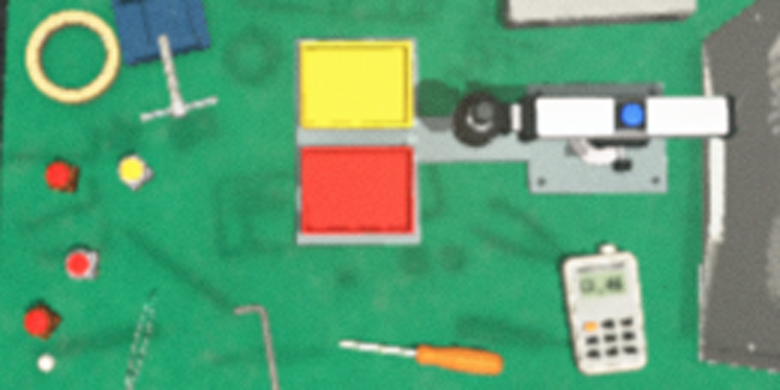

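Candidates for red_button in the side view: (262,330) brown body, (307,335) grey body with steel bezel, (327,358) brown body. Only (307,335) fits, which is (191,268) in the top view. The yellow one is at (274,302) side, (209,237) top.

```bash
cat >> h.py <<'E'
def ray(f,u,v,z,T=None):
    T=f['cam_to_world'] if T is None else T
    d=T[:3,:3]@np.array([(u-f['cx'])/f['fx'],(v-f['cy'])/f['fy'],1]); o=T[:3,3]
    return o+d*(z-o[2])/d[2]
def blobs(img,lo,hi,amin=8):
    hsv=cv2.cvtColor(img,cv2.COLOR_RGB2HSV); m=cv2.inRange(hsv,np.array(lo),np.array(hi))
    n,l,st,c=cv2.connectedComponentsWithStats(m)
    return [(c[i],st[i]) for i in range(1,n) if st[i][4]>=amin],l
E
python3 - <<'E'
from h import *
f=arm.grab_frame('top'); g=arm.grab_frame('side')
for nm,lo,hi,z in [('red',(0,170,120),(6,255,255),.05),('yel',(22,130,120),(34,255,255),.05),('blue',(104,180,120),(118,255,255),.201)]:
  for F,n in((f,'top'),(g,'side')):
    for c,s in blobs(F['pixels'],lo,hi,6)[0]:
        print(nm,n,c.round(1),s,ray(F,*c,z).round(4), 'tray z.034', ray(F,*c,.011).round(4) if s[4]>300 else '')
# boom/white, heights from z_map
Z=f['z_map']; T=f['cam_to_world']
v,u=np.mgrid[0:420,0:560]; P=np.stack([(u-f['cx'])/f['fx']*Z,(v-f['cy'])/f['fy']*Z,Z],-1)@T[:3,:3].T+T[:3,3]
m=(P[...,2]>.15)&(P[...,2]<.215)&(u>300)&(u<412)&(v>200)&(v<235)
pts=P[m]; print(m.sum(), np.percentile(pts[:,2],[5,50,95]))
mb=m&(P[...,2]>.184)&(P[...,2]<.193); q=P[mb][:,:2]; c=q.mean(0); w,V=np.linalg.eigh(np.cov((q-c).T)); print('boom',c,V[:,1],q.min(0),q.max(0))
r=cv2.minAreaRect((q*1000).astype(np.float32)); print(r)
mk=(P[...,2]>.215)&(P[...,2]<.25)&(u>300)&(u<345)&(v>200)&(v<235); print('knob',mk.sum(),P[mk].mean(0),u[mk].mean(),v[mk].mean())
for nm,box in [('bottle',(300,140,322,162)),('meter',(350,255,385,308))]:
    a=P[box[1]:box[3],box[0]:box[2]].reshape(-1,3); a=a[a[:,2]>.015]; print(nm,a.mean(0),a.min(0),a.max(0))
E
```

```text
red top [312.1 146.4] [310 143   5   6  15] [ 0.8115 -0.1178  0.05  ] tray z.034 
red top [283.6 242.7] [266 229  36  28 995] [ 0.4969 -0.0281  0.05  ] tray z.034 [ 0.5    -0.0287  0.011 ]
red top [184.  237.9] [181 234   7   8  46] [0.5084 0.2872 0.05  ] tray z.034 
red top [190.5 267.5] [188 265   6   6  24] [0.4156 0.2633 0.05  ] tray z.034 
red top [176.9 286.8] [173 283   8   8  49] [0.3554 0.3035 0.05  ] tray z.034 
red side [306.1  12.1] [305  11   4   4   7] [ 1.0483 -1.4515  0.05  ] tray z.034 
red side [222.7 173.8] [219 172   8   4  13] [ 0.8377 -0.1802  0.05  ] tray z.034 
red side [315.4 243. ] [ 292  221   48   45 1393] [ 0.4881 -0.0025  0.05  ] tray z.034 [ 0.501  -0.0412  0.011 ]
red side [261.6 328.3] [256 324  12  10  79] [0.5072 0.2871 0.05  ] tray z.034 
red side [306.6 332.3] [302 328  10  10  79] [0.4141 0.262  0.05  ] tray z.034 
red side [327.4 356.8] [322 352  12  11  96] [0.3536 0.3038 0.05  ] tray z.034 
yel top [283.2 208. ] [ 265  194   38   29 1069] [ 0.6078 -0.0258  0.05  ] tray z.034 [ 0.6137 -0.0263  0.011 ]
yel top [208.2 236. ] [205 233   7   7  33]
[... 431 characters left out ...]
 72 1318] [0.1055 0.4134 0.201 ] tray z.034 [0.0688 0.4709 0.011 ]
blue side [327.3 129.5] [324 127   8   6  36] [ 0.5571 -0.2842  0.201 ] tray z.034 
1358 [0.15677662 0.18938412 0.19873175]
boom [ 0.55932122 -0.27570404] [-0.02994918  0.99955142] [ 0.53237959 -0.3921692 ] [ 0.58265402 -0.11903922]
((558.9381713867188, -255.50906372070312), (49.6814079284668, 273.0278625488281), 0.8477490544319153)
knob 46 [ 0.5557647  -0.14250442  0.23241721] 325.5 217.0
bottle [ 0.78926671 -0.1088051   0.0876903 ] [ 0.37328511 -0.1466531   0.01510199] [ 0.82282508 -0.00583921  1.58662143]
meter [ 0.37297669 -0.28823046  0.04561586] [ 0.30736203 -0.3332387   0.01549547] [ 0.44347828 -0.00583921  1.58662143]
```

```bash
cat >> h.py <<'E'
from scipy.spatial.transform import Rotation as Ro
def need(p,yaw_deg,s=None):
    s=s or arm.get_state()
    R=Ro.from_euler('xyz',s['ee_rot']); Rt=Ro.from_euler('xyz',[-np.pi/2,0,np.radians(yaw_deg)])
    d=np.array(p)-s['eef_pos']; rv=(R.inv()*Rt).as_rotvec(degrees=True)
    print('t',round(s['t'],2),'pos',s['eef_pos'].round(4),'rpy',np.degrees(s['ee_rot']).round(1),'q',s['q'].round(2),'w',round(s['width'],4),'F',s['force'].round(1))
    print('world d mm',(d*1000).round(1),'tool d',(R.inv().apply(d)*1000).round(1),'rv',rv.round(2))
E
python3 - <<'E'
from h import *
for n in('top','side'):
    f=arm.grab_frame(n); Z=f['z_map']; T=f['cam_to_world']
    v,u=np.mgrid[0:420,0:560]; P=np.stack([(u-f['cx'])/f['fx']*Z,(v-f['cy'])/f['fy']*Z,Z],-1)@T[:3,:3].T+T[:3,3]
    for a,b in((.03,.15),(.2,.3),(.3,.4),(.4,.55)):
        m=(Z>0)&(P[...,2]>a)&(P[...,2]<b)&(P[...,0]>.4)&(P[...,0]<.72)&(P[...,1]<-.3)
        q=P[m]; print(n,a,len(q), np.percentile(q[:,1],[90,99,100]).round(3) if len(q) else '')
        m&=(P[...,1]<-.395); q=P[m]
        if len(q): print('   cab', q[:,1].max())
    if n=='top':
        b,_=blobs(f['pixels'][200:235,350:400],(95,120,80),(125,255,255),4)
        for c,s in b: print('blue',c+[350,200],s, ray(f,c[0]+350,c[1]+200,.201))
need([.4148,.2627,.15],146)
E
```

```text
top 0.03 2294 [-0.358 -0.304 -0.3  ]
   cab -0.39500233846666855
top 0.2 2435 [-0.4   -0.396 -0.394]
   cab -0.39513546652564846
top 0.3 1418 [-0.398 -0.395 -0.394]
   cab -0.395036393949843
top 0.4 9985 [-0.41  -0.399 -0.396]
   cab -0.39593564071125187
blue [375.26923077 217.92307692] [21 14  9  8 52] [ 0.55896669 -0.28873924  0.201     ]
side 0.03 2464 [-0.379 -0.307 -0.3  ]
   cab -0.3950122944847648
side 0.2 3238 [-0.399 -0.396 -0.392]
   cab -0.3950104153229729
side 0.3 3685 [-0.399 -0.395 -0.391]
   cab -0.39500286365867077
side 0.4 4291 [-0.402 -0.397 -0.395]
   cab -0.3950960995199476
t 0.35 pos [0.1974 0.6454 0.2263] rpy [-90.   0. 163.] q [ 1.56  0.36  0.01 -0.   -1.22 -0.29] w 0.0876 F [-0.3 -0.3  0.1]
world d mm [ 217.4 -382.7  -76.3] tool d [-319.8   76.5  302.3] rv [-2.000e-02  1.699e+01 -1.000e-02]
```

>>> move_arm([
  {"dp": [-28,4,28],"rotation": [0,5.5,0]},
  {"dp": [-28,4,28],"rotation": [0,5.5,0]},
  {"dp": [-28,4,28],"rotation": [0,5.5,0]},
  {"dp": [-28,4,28],"rotation": [0,0,0]},
  {"dp": [-28,4,28],"rotation": [0,0,0]},
], jaw=70, squeeze=20)

```text
t: 0.77
eef_pos: [0.2581, 0.4582, 0.2027]
ee_rot: [-1.57, 0.001, 2.548]
force: [0.9, -0.5, 0.1]
width: 0.0645
```

```bash
python3 -c "
from h import *
need([.4148,.2627,.15],146)"
```

```text
t 0.77 pos [0.2581 0.4582 0.2027] rpy [-9.00e+01  1.00e-01  1.46e+02] q [ 1.43  0.13 -0.35  0.   -1.09 -0.46] w 0.0645 F [ 0.9 -0.5  0.1]
world d mm [ 156.7 -195.5  -52.7] tool d [-239.2   53.1   74.4] rv [-0.02 -0.02 -0.08]
```

>>> move_arm([
  {"dp": [-38,8,12]},
  {"dp": [-38,8,12]},
  {"dp": [-38,8,12]},
  {"dp": [-38,8,12]},
  {"dp": [-38,8,12]},
])

```text
$.deltas[0]: bad value
```

```bash
python3 -c "
from h import *
need([.4148,.2627,.15],146)
s,f=grab('wrist','w1.png')"
```

```text
t 0.77 pos [0.2581 0.4582 0.2027] rpy [-9.00e+01  1.00e-01  1.46e+02] q [ 1.43  0.13 -0.35  0.   -1.09 -0.46] w 0.0645 F [ 0.9 -0.5  0.1]
world d mm [ 156.7 -195.5  -52.7] tool d [-239.2   53.1   74.4] rv [-0.02 -0.02 -0.08]
```

View pics/w1.png

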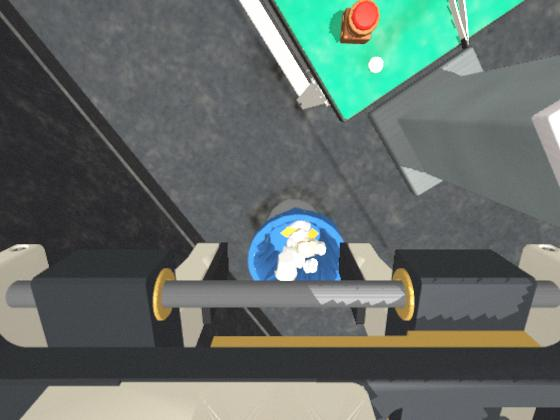

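Both fields are needed per row.

>>> move_arm([
  {"dp": [-38,8,12],"rotation": [0,0,0]},
  {"dp": [-38,8,12],"rotation": [0,0,0]},
  {"dp": [-38,8,12],"rotation": [0,0,0]},
  {"dp": [-38,8,12],"rotation": [0,0,0]},
  {"dp": [-38,8,12],"rotation": [0,0,0]},
])

```text
t: 1.23
eef_pos: [0.3793, 0.2969, 0.1656]
ee_rot: [-1.575, -0.0, 2.553]
force: [0.7, 1.2, -0.0]
width: 0.0637
```

```bash
python3 -c "
from h import *
need([.4148,.2627,.15],146)
s,f=grab('wrist','w1.png')"
```

```text
t 1.23 pos [0.3793 0.2969 0.1656] rpy [-90.2  -0.  146.3] q [ 1.07  0.09 -0.49  0.   -0.99 -0.09] w 0.0637 F [ 0.7  1.2 -0. ]
world d mm [ 35.5 -34.2 -15.6] tool d [-48.5  15.6   8.8] rv [0.23 0.27 0.01]
```

View pics/w1.png

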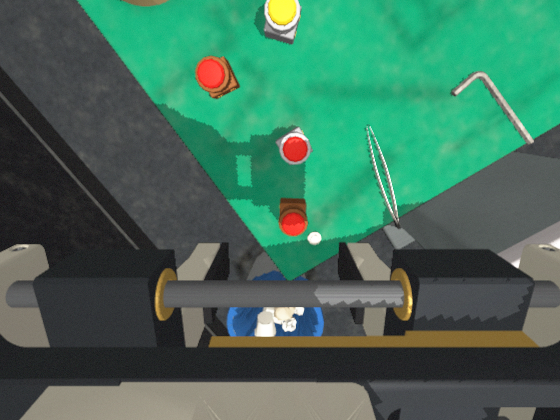

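The wrist view shows the grey/steel-bezel red button at (294,148), brown ones at (214,76) and (293,215), and the yellow button at (283,12).

```bash
cat >> h.py <<'E'
def wT(s,f):
    T=np.eye(4); T[:3,:3]=Ro.from_euler('xyz',s['ee_rot']).as_matrix(); T[:3,3]=s['eef_pos']; return T@f['mount']
E
python3 -c "
from h import *
s,f=grab('wrist')
for c,st in blobs(f['pixels'],(0,170,120),(6,255,255),60)[0]+blobs(f['pixels'],(22,130,120),(34,255,255),60)[0]: print(c.round(1),st[2:], ray(f,*c,.05,wT(s,f)).round(4))
need([.4148,.2627,.15],146)
"
```

```text
[205.   78.9] [ 28  30 635] [0.5072 0.2862 0.05  ]
[289.9 153.8] [ 25  25 462] [0.4147 0.2612 0.05  ]
[288.8 228.3] [ 24  23 424] [0.3549 0.3021 0.05  ]
[275.8  14.4] [ 28  31 711] [0.5132 0.2096 0.05  ]
t 1.33 pos [0.3801 0.2936 0.1644] rpy [-90.   -0.  145.9] q [ 1.07  0.09 -0.5  -0.   -0.99 -0.09] w 0.0636 F [ 0.2  0.1 -0.1]
world d mm [ 34.7 -30.9 -14.4] tool d [-46.1  14.3   6.1] rv [ 0.01 -0.08  0.01]
```

>>> move_arm([
  {"dp": [-24,14,3],"rotation": [0,0,0]},
  {"dp": [-22,14,3],"rotation": [0,0,0]},
  {"dp": [0,14,0],"rotation": [0,0,0]},
  {"dp": [0,10,0],"rotation": [0,0,0]},
])

```text
t: 1.67
eef_pos: [0.4192, 0.2624, 0.1142]
ee_rot: [-1.58, 0.001, 2.543]
force: [-0.1, 0.1, -0.2]
width: 0.0632
```

```bash
python3 -c "
from h import *
need([.4148,.2618,.027],146)"
```

```text
t 1.67 pos [0.4192 0.2624 0.1142] rpy [-90.5   0.  145.7] q [ 0.96  0.17 -0.54  0.   -0.86  0.01] w 0.0632 F [-0.1  0.1 -0.2]
world d mm [ -4.4  -0.6 -87.2] tool d [ 3.3 87.2  3.7] rv [ 0.5  -0.27 -0.03]
```

>>> move_arm([
  {"dp": [3.5,20,3],"rotation": [0.5,0,0]},
  {"dp": [0,15,0],"rotation": [0,0,0]},
  {"dp": [0,5,0],"rotation": [0,0,0]},
  {"dp": [0,0,0],"rotation": [0,0,0]},
])

```text
t: 2.0
eef_pos: [0.4148, 0.2622, 0.0718]
ee_rot: [-1.57, 0.001, 2.542]
force: [0.5, -0.6, 0.4]
width: 0.0635
```

```bash
python3 -c "
from h import *
need([.4148,.2618,.027],146)"
```

```text
t 2.0 pos [0.4148 0.2622 0.0718] rpy [-90.    0.  145.6] q [ 0.97  0.22 -0.59  0.   -0.76  0.  ] w 0.0635 F [ 0.5 -0.6  0.4]
world d mm [ -0.   -0.4 -44.8] tool d [-0.2 44.8  0.3] rv [-0.05 -0.37 -0.04]
```

Well centred; go down and close.

>>> move_arm([
  {"dp": [0,18,0],"rotation": [0,0,0]},
  {"dp": [0,16,0],"rotation": [0,0,0]},
  {"dp": [0,8,0],"rotation": [0,0,0]},
  {"dp": [0,2,0],"rotation": [0,0,0]},
  {"dp": [0,0,0],"rotation": [0,0,0]},
])

```text
t: 2.42
eef_pos: [0.4168, 0.266, 0.0304]
ee_rot: [-1.576, 0.002, 2.545]
force: [0.5, -1.0, -0.5]
width: 0.0633
```

>>> move_arm([
  {"dp": [0,0,0],"rotation": [0,0,0]},
  {"dp": [0,0,0],"rotation": [0,0,0]},
  {"dp": [0,0,0],"rotation": [0,0,0]},
  {"dp": [0,0,0],"rotation": [0,0,0]},
  {"dp": [0,0,0],"rotation": [0,0,0]},
], jaw=255, squeeze=20)

```text
t: 2.83
eef_pos: [0.4181, 0.2679, 0.0338]
ee_rot: [-1.581, 0.002, 2.545]
force: [0.4, -0.4, -0.1]
width: 0.0359
```

```bash
python3 -c "
from h import *
need([.500,.003,.12],180)
s,f=grab('wrist','w2.png')"
```

```text
t 2.83 pos [0.4181 0.2679 0.0338] rpy [-9.060e+01  1.000e-01  1.458e+02] q [ 0.97  0.28 -0.62  0.   -0.65  0.  ] w 0.0359 F [ 0.4 -0.4 -0.1]
world d mm [  81.9 -264.9   86.2] tool d [-216.7  -87.4  172.3] rv [  0.52 -34.15  -0.3 ]
```

View pics/w2.png

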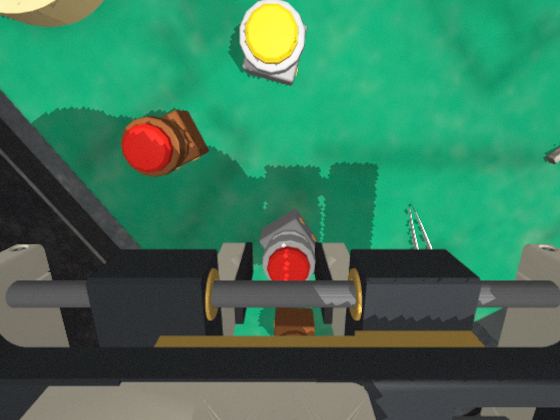

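>>> move_arm([
  {"dp": [0,6,4],"rotation": [0.5,0,0]},
  {"dp": [0,5,2],"rotation": [0,0,0]},
  {"dp": [0,0,0],"rotation": [0,0,0]},
], jaw=120)

```text
t: 3.13
eef_pos: [0.4147, 0.2628, 0.0223]
ee_rot: [-1.573, 0.002, 2.545]
force: [-0.7, 0.6, -1.0]
width: 0.0443
```

```bash
python3 -c "
from h import *
need([.4148,.2618,.025],146)"
```

```text
t 3.13 pos [0.4147 0.2628 0.0223] rpy [-9.010e+01  1.000e-01  1.458e+02] q [ 0.97  0.3  -0.64  0.   -0.63  0.  ] w 0.0443 F [-0.7  0.6 -1. ]
world d mm [ 0.1 -1.   2.7] tool d [-0.6 -2.7  0.7] rv [ 0.12 -0.17 -0.13]
```

Centred. Close now.

>>> move_arm([
  {"dp": [0,-2,0],"rotation": [0,0,0]},
  {"dp": [0,0,0],"rotation": [0,0,0]},
  {"dp": [0,0,0],"rotation": [0,0,0]},
], jaw=255)

```text
t: 3.38
eef_pos: [0.4144, 0.2623, 0.0237]
ee_rot: [-1.571, 0.002, 2.545]
force: [-0.0, 0.1, -0.6]
width: 0.0317
```

>>> move_arm([
  {"dp": [0,0,0],"rotation": [0,0,0]},
  {"dp": [0,0,0],"rotation": [0,0,0]},
])

```text
t: 3.55
eef_pos: [0.4145, 0.2624, 0.0238]
ee_rot: [-1.571, 0.002, 2.545]
force: [-0.1, -0.3, -0.8]
width: 0.0294
```

```bash
python3 -c "
from h import *
need([.500,.003,.12],180)"
```

```text
t 3.55 pos [0.4145 0.2624 0.0238] rpy [-9.000e+01  1.000e-01  1.458e+02] q [ 0.97  0.3  -0.64  0.   -0.64  0.  ] w 0.0294 F [-0.1 -0.3 -0.8]
world d mm [  85.5 -259.4   96.2] tool d [-216.7  -95.8  166.5] rv [-1.000e-02 -3.417e+01 -1.300e-01]
```

>>> move_arm([
  {"dp": [0,-25,0],"rotation": [0,0,0]},
  {"dp": [0,-25,0],"rotation": [0,-6.8,0]},
  {"dp": [-10,-25,20],"rotation": [0,-6.8,0]},
  {"dp": [-10,-20,30],"rotation": [0,-6.8,0]},
  {"dp": [-15,0,35],"rotation": [0,-6.8,0]},
])

```text
t: 3.97
eef_pos: [0.4193, 0.1744, 0.1217]
ee_rot: [-1.566, 0.002, 3.032]
force: [1.2, 0.9, -0.6]
width: 0.0291
```

```bash
python3 -c "
from h import *
need([.500,.003,.12],180)"
```

```text
t 3.97 pos [0.4193 0.1744 0.1217] rpy [-8.970e+01  1.000e-01  1.737e+02] q [ 0.83  0.09 -0.61  0.01 -0.87  0.62] w 0.0291 F [ 1.2  0.9 -0.6]
world d mm [  80.7 -171.4   -1.7] tool d [-98.9   2.7 161.6] rv [-0.29 -6.28 -0.08]
```

>>> move_arm([
  {"dp": [-20,0,33],"rotation": [0,-6,0]},
  {"dp": [-18,0,33],"rotation": [0,0,0]},
  {"dp": [-18,0,33],"rotation": [0,0,0]},
  {"dp": [-15,0,25],"rotation": [0,0,0]},
  {"dp": [-5,0,10],"rotation": [0,0,0]},
])

```text
t: 4.38
eef_pos: [0.4916, 0.0334, 0.1262]
ee_rot: [-1.57, 0.007, -3.138]
force: [0.9, 0.9, -0.2]
width: 0.0291
```

```bash
python3 -c "
from h import *
need([.500,.003,.12],180)
s,f=grab('wrist','w3.png')"
```

```text
t 4.38 pos [0.4916 0.0334 0.1262] rpy [ -90.     0.4 -179.8] q [ 0.47  0.15 -0.53  0.   -0.89  1.1 ] w 0.0291 F [ 0.9  0.9 -0.2]
world d mm [  8.4 -30.4  -6.2] tool d [-8.3  6.2 30.4] rv [-0.03  0.18 -0.4 ]
```

View pics/w3.png

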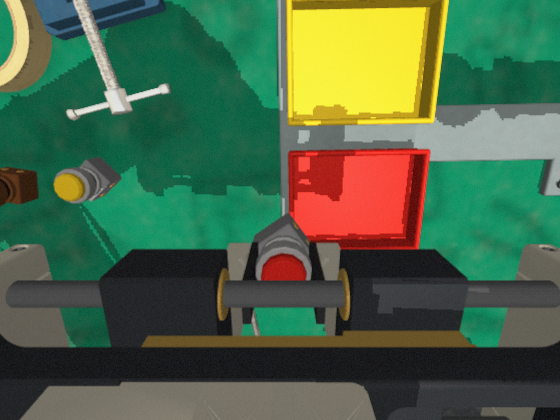

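```bash
python3 -c "
from h import *
s,f=grab('wrist')
for lo,hi in (((0,150,90),(8,255,255)),((22,130,90),(34,255,255))):
    bl,l=blobs(f['pixels'],lo,hi,3000)
    for c,st in bl:
        i=l[int(c[1]),int(c[0])]; cn=cv2.findContours((l==i).astype(np.uint8),0,1)[0][0]
        print(st)
        r=cv2.convexHull(cn)
        ap=cv2.approxPolyDP(r,8,True)[:,0]
        for p in ap: print(p, ray(f,*p,.034,wT(s,f)).round(4))
"
```

```text
[  288   149   142   101 12789]
[429 151] [ 0.5425 -0.0885  0.034 ]
[417 249] [ 0.4532 -0.0903  0.034 ]
[311 241] [0.4609 0.0075 0.034 ]
[289 213] [0.4877 0.0279 0.034 ]
[289 151] [0.5421 0.0283 0.034 ]
[  285     0   163   126 19260]
[447   0] [ 0.6515 -0.0859  0.034 ]
[431 122] [ 0.5658 -0.0867  0.034 ]
[287 124] [0.5638 0.0302 0.034 ]
[285   0] [0.651  0.0323 0.034 ]
```

>>> move_arm([
  {"dp": [-6,6,18],"rotation": [0,0,0]},
  {"dp": [0,6,12],"rotation": [0,0,0]},
  {"dp": [0,0,0],"rotation": [0,0,0]},
])

```text
t: 4.73
eef_pos: [0.4967, 0.0034, 0.1134]
ee_rot: [-1.571, 0.006, -3.141]
force: [0.1, -0.4, -0.9]
width: 0.0287
```

```bash
python3 -c "
from h import *
need([.499,-.002,.037],180)"
```

```text
t 4.73 pos [0.4967 0.0034 0.1134] rpy [ -90.     0.4 -180. ] q [ 0.41  0.17 -0.53  0.   -0.86  1.16] w 0.0287 F [ 0.1 -0.4 -0.9]
world d mm [  2.3  -5.4 -76.4] tool d [-1.8 76.4  5.4] rv [ 0.01  0.02 -0.37]
```

>>> move_arm([
  {"dp": [-2,25,5],"rotation": [0,0,0]},
  {"dp": [0,22,0],"rotation": [0,0,0]},
  {"dp": [0,14,0],"rotation": [0,0,0]},
  {"dp": [0,5,0],"rotation": [0,0,0]},
  {"dp": [0,0,0],"rotation": [0,0,0]},
])

```text
t: 5.15
eef_pos: [0.4987, 0.0006, 0.0462]
ee_rot: [-1.572, 0.009, -3.141]
force: [0.2, 0.1, -1.0]
width: 0.0291
```

```bash
python3 -c "
from h import *
need([.499,-.002,.037],180)"
```

```text
t 5.15 pos [0.4987 0.0006 0.0462] rpy [ -90.1    0.5 -180. ] q [ 0.4   0.27 -0.61  0.   -0.69  1.17] w 0.0291 F [ 0.2  0.1 -1. ]
world d mm [ 0.3 -2.6 -9.2] tool d [-0.2  9.2  2.6] rv [ 0.07  0.03 -0.51]
```

>>> move_arm([
  {"dp": [0,8,2],"rotation": [0,0,0]},
  {"dp": [0,4,0],"rotation": [0,0,0]},
  {"dp": [0,2,0],"rotation": [0,0,0]},
])

```text
t: 5.4
eef_pos: [0.5004, 0.0001, 0.0341]
ee_rot: [-1.572, 0.012, -3.138]
force: [-7.5, 0.3, 26.4]
width: 0.0293
```

>>> move_arm([
  {"dp": [0,-2,0],"rotation": [0,0,0]},
  {"dp": [0,0,0],"rotation": [0,0,0]},
])

```text
t: 5.57
eef_pos: [0.5014, 0.0007, 0.0374]
ee_rot: [-1.573, 0.015, -3.137]
force: [-0.1, -0.3, -0.3]
width: 0.029
```

>>> move_arm([
  {"dp": [0,0,0],"rotation": [0,0,0]},
  {"dp": [0,0,0],"rotation": [0,0,0]},
  {"dp": [0,0,0],"rotation": [0,0,0]},
], jaw=115)

```text
t: 5.82
eef_pos: [0.5022, 0.0012, 0.0383]
ee_rot: [-1.574, 0.017, -3.137]
force: [0.5, -0.1, -0.3]
width: 0.0437
```

```bash
python3 -c "
from h import *
need([.499,-.002,.037],180)"
```

```text
t 5.82 pos [0.5022 0.0012 0.0383] rpy [ -90.2    1.  -179.7] q [ 0.4   0.28 -0.61  0.01 -0.66  1.17] w 0.0437 F [ 0.5 -0.1 -0.3]
world d mm [-3.2 -3.2 -1.3] tool d [3.3 1.3 3.2] rv [ 0.18  0.27 -0.98]
```

Lift out and look back.

>>> move_arm([
  {"dp": [0,-20,0],"rotation": [0,0,-1]},
  {"dp": [0,-28,0],"rotation": [0,0,0]},
  {"dp": [0,-28,0],"rotation": [0,0,0]},
  {"dp": [0,-10,-30],"rotation": [0,0,0]},
  {"dp": [0,0,-40],"rotation": [0,0,0]},
])

```text
t: 6.23
eef_pos: [0.4995, 0.0674, 0.1264]
ee_rot: [-1.572, -0.007, 3.139]
force: [1.7, 0.3, -0.8]
width: 0.0478
```

```bash
python3 -c "
from h import *
need([.5135,.2101,.12],180)
s,f=grab('wrist','w4.png')
s,f=grab('side','side1.png')
im=cv2.imread('pics/side1.png'); cv2.imwrite('pics/side1c.png',cv2.resize(im[180:320,200:400],None,fx=4,fy=4))"
```

```text
t 6.23 pos [0.4995 0.0674 0.1264] rpy [-90.1  -0.4 179.9] q [ 0.52  0.17 -0.49 -0.01 -0.91  1.05] w 0.0478 F [ 1.7  0.3 -0.8]
world d mm [ 14.  142.7  -6.4] tool d [ -13.7    6.5 -142.7] rv [ 0.08 -0.14  0.4 ]
```

View pics/side1c.png

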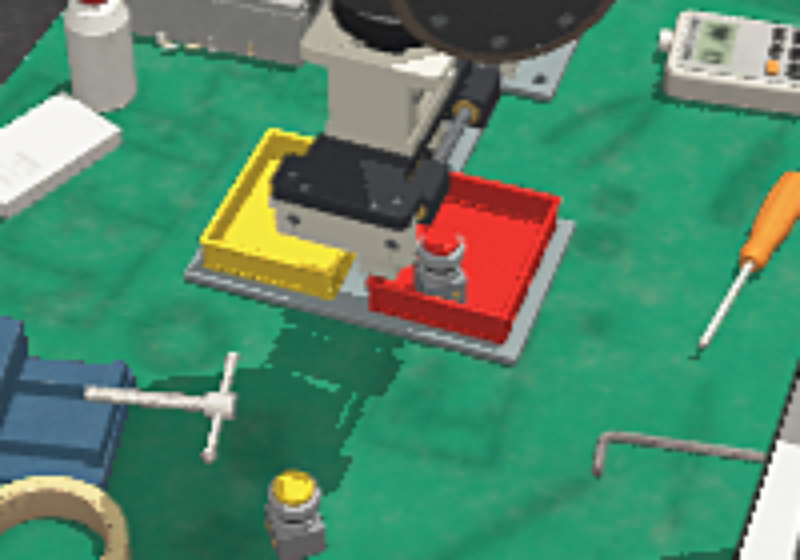

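View pics/w4.png

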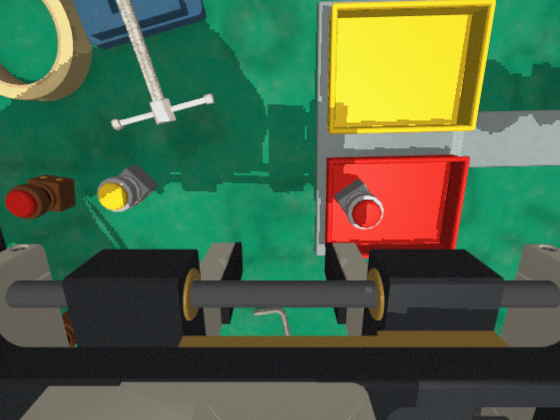

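>>> move_arm([
  {"dp": [-4,2,-34],"rotation": [0,6,0]},
  {"dp": [-4,2,-34],"rotation": [0,6,0]},
  {"dp": [-10,0,-32],"rotation": [0,6,0]},
  {"dp": [-10,0,-20],"rotation": [0,6,0]},
  {"dp": [0,0,0],"rotation": [0,0,0]},
], jaw=95)

```text
t: 6.75
eef_pos: [0.5432, 0.1892, 0.1213]
ee_rot: [-1.571, -0.007, 2.71]
force: [1.0, 0.4, -0.0]
width: 0.055
```

```bash
python3 -c "
from h import *
need([.5135,.2101,.08],156)
s,f=grab('wrist','w5.png')
for c,st in blobs(f['pixels'],(22,130,90),(34,255,255),60)[0]: print(c.round(1),st[2:], ray(f,*c,.05,wT(s,f)).round(4))"
```

```text
t 6.75 pos [0.5432 0.1892 0.1213] rpy [-90.   -0.4 155.3] q [ 0.67  0.29 -0.35 -0.01 -0.94  0.47] w 0.055 F [ 1.   0.4 -0. ]
world d mm [-29.7  20.9 -41.3] tool d [35.4 41.6 -6.6] rv [-0.   -0.71  0.39]
[486.1  42.2] [  149   106 11707] [0.5994 0.0097 0.05  ]
[276.5 252.3] [ 26  26 526] [0.5151 0.2083 0.05  ]
```

>>> move_arm([
  {"dp": [18,14,-3],"rotation": [0,0,0]},
  {"dp": [16,14,-3],"rotation": [0,0,0]},
  {"dp": [2,5,0],"rotation": [0,0,0]},
  {"dp": [0,0,0],"rotation": [0,0,0]},
])

```text
t: 7.13
eef_pos: [0.5092, 0.2059, 0.0862]
ee_rot: [-1.568, -0.009, 2.72]
force: [0.5, 0.9, -0.2]
width: 0.055
```

```bash
python3 -c "
from h import *
need([.514,.2094,.024],156)"
```

```text
t 7.13 pos [0.5092 0.2059 0.0862] rpy [-89.8  -0.5 155.8] q [ 0.74  0.29 -0.44 -0.01 -0.85  0.42] w 0.055 F [ 0.5  0.9 -0.2]
world d mm [  4.8   3.5 -62.2] tool d [-3.5 62.2 -5.3] rv [-0.16 -0.18  0.5 ]
```

>>> move_arm([
  {"dp": [-3.5,15,-5],"rotation": [0,0,0.5]},
  {"dp": [0,18,0],"rotation": [0,0,0]},
  {"dp": [0,10,0],"rotation": [0,0,0]},
])

```text
t: 7.38
eef_pos: [0.5162, 0.2079, 0.0455]
ee_rot: [-1.572, 0.003, 2.723]
force: [-0.6, -0.1, -0.7]
width: 0.0549
```

```bash
python3 -c "
from h import *
need([.514,.2094,.024],156)"
```

```text
t 7.38 pos [0.5162 0.2079 0.0455] rpy [-90.1   0.2 156. ] q [ 0.74  0.35 -0.48  0.   -0.74  0.41] w 0.0549 F [-0.6 -0.1 -0.7]
world d mm [ -2.2   1.5 -21.5] tool d [ 2.7 21.5 -0.4] rv [ 0.09  0.02 -0.17]
```

>>> move_arm([
  {"dp": [2,10,0],"rotation": [0,0,0]},
  {"dp": [0,8,0],"rotation": [0,0,0]},
  {"dp": [0,4,0],"rotation": [0,0,0]},
])

```text
t: 7.63
eef_pos: [0.515, 0.2065, 0.0223]
ee_rot: [-1.571, 0.003, 2.723]
force: [0.0, -0.2, -0.4]
width: 0.0546
```

```bash
python3 -c "
from h import *
need([.514,.2094,.024],156)"
```

```text
t 7.63 pos [0.515  0.2065 0.0223] rpy [-90.    0.2 156. ] q [ 0.74  0.38 -0.5   0.   -0.69  0.41] w 0.0546 F [ 0.  -0.2 -0.4]
world d mm [-1.   2.9  1.7] tool d [ 2.1 -1.7 -2.3] rv [ 0.02  0.03 -0.16]
```

>>> move_arm([
  {"dp": [2,-2,-2],"rotation": [0,0,0]},
  {"dp": [0,0,0],"rotation": [0,0,0]},
  {"dp": [0,0,0],"rotation": [0,0,0]},
  {"dp": [0,0,0],"rotation": [0,0,0]},
  {"dp": [0,0,0],"rotation": [0,0,0]},
], jaw=255)

```text
t: 8.05
eef_pos: [0.5151, 0.2088, 0.0257]
ee_rot: [-1.572, 0.004, 2.723]
force: [0.6, 0.4, -1.1]
width: 0.0289
```

>>> move_arm([
  {"dp": [0,0,0],"rotation": [0,0,0]},
  {"dp": [0,0,0],"rotation": [0,0,0]},
])

```text
t: 8.22
eef_pos: [0.5154, 0.2092, 0.0265]
ee_rot: [-1.573, 0.004, 2.724]
force: [0.3, -0.1, -0.1]
width: 0.0294
```

```bash
python3 -c "
from h import *
need([.612,-.004,.12],180)"
```

```text
t 8.22 pos [0.5154 0.2092 0.0265] rpy [-90.1   0.2 156. ] q [ 0.74  0.38 -0.49  0.   -0.7   0.41] w 0.0294 F [ 0.3 -0.1 -0.1]
world d mm [  96.6 -213.2   93.5] tool d [-175.2  -93.2  155.4] rv [  0.08 -23.95  -0.26]
```

>>> move_arm([
  {"dp": [0,-28,0],"rotation": [0,0,0]},
  {"dp": [0,-28,0],"rotation": [0,-6,0]},
  {"dp": [-18,-28,20],"rotation": [0,-6,0]},
  {"dp": [-22,-10,28],"rotation": [0,-6,0]},
  {"dp": [-22,0,30],"rotation": [0,-6,0]},
])

```text
t: 8.63
eef_pos: [0.5595, 0.1224, 0.1246]
ee_rot: [-1.569, 0.003, -3.119]
force: [-0.2, 1.5, -0.8]
width: 0.0292
```

```bash
python3 -c "
from h import *
need([.612,-.004,.12],180)"
```

```text
t 8.63 pos [0.5595 0.1224 0.1246] rpy [ -89.9    0.2 -178.7] q [ 0.56  0.28 -0.36  0.   -0.93  1.03] w 0.0292 F [-0.2  1.5 -0.8]
world d mm [  52.5 -126.4   -4.6] tool d [-49.5   5.  127.6] rv [-0.12  1.32 -0.19]
```

>>> move_arm([
  {"dp": [-14,0,34],"rotation": [0,1,0]},
  {"dp": [-12,0,34],"rotation": [0,0,0]},
  {"dp": [-12,0,28],"rotation": [0,0,0]},
  {"dp": [-6,0,12],"rotation": [0,0,0]},
  {"dp": [0,0,0],"rotation": [0,0,0]},
])

```text
t: 9.05
eef_pos: [0.6105, 0.0061, 0.1286]
ee_rot: [-1.571, 0.01, -3.13]
force: [1.0, 0.5, -0.3]
width: 0.0291
```

```bash
python3 -c "
from h import *
need([.612,-.004,.06],180)"
```

```text
t 9.05 pos [0.6105 0.0061 0.1286] rpy [ -90.     0.6 -179.3] q [ 0.33  0.33 -0.28  0.   -0.96  1.25] w 0.0291 F [ 1.   0.5 -0.3]
world d mm [  1.5 -10.1 -68.6] tool d [-0.7 68.6 10.1] rv [-0.01  0.68 -0.57]
```

>>> move_arm([
  {"dp": [0,25,8],"rotation": [0,0.7,0]},
  {"dp": [0,25,2],"rotation": [0,0,-0.5]},
  {"dp": [0,18,0],"rotation": [0,0,0]},
  {"dp": [0,10,0],"rotation": [0,0,0]},
])

```text
t: 9.38
eef_pos: [0.6138, -0.0043, 0.0521]
ee_rot: [-1.573, 0.009, 3.138]
force: [0.5, 0.0, -0.1]
width: 0.0295
```

```bash
python3 -c "
from h import *
need([.612,-.004,.039],180)"
```

```text
t 9.38 pos [ 0.6138 -0.0043  0.0521] rpy [-90.1   0.5 179.8] q [ 0.31  0.42 -0.34  0.   -0.8   1.25] w 0.0295 F [ 0.5  0.  -0.1]
world d mm [ -1.8   0.3 -13.1] tool d [ 2.  13.1 -0.3] rv [ 0.12 -0.22 -0.52]
```

>>> move_arm([
  {"dp": [0,8,0],"rotation": [0,0,0]},
  {"dp": [0,4,0],"rotation": [0,0,0]},
  {"dp": [0,1,0],"rotation": [0,0,0]},
])

```text
t: 9.63
eef_pos: [0.6124, -0.0032, 0.0365]
ee_rot: [-1.572, 0.006, 3.139]
force: [-1.0, -0.1, 1.3]
width: 0.0289
```

Just touching. Release.

>>> move_arm([
  {"dp": [0,0,0],"rotation": [0,0,0]},
  {"dp": [0,0,0],"rotation": [0,0,0]},
  {"dp": [0,0,0],"rotation": [0,0,0]},
  {"dp": [0,0,0],"rotation": [0,0,0]},
], jaw=115)

```text
t: 9.97
eef_pos: [0.6142, -0.0017, 0.0392]
ee_rot: [-1.573, 0.01, 3.141]
force: [-1.1, 0.2, -0.9]
width: 0.0466
```

>>> move_arm([
  {"dp": [0,-20,0],"rotation": [0,0,0]},
  {"dp": [0,-28,0],"rotation": [0,0,0]},
  {"dp": [0,-28,0],"rotation": [0,0,0]},
  {"dp": [0,-30,-20],"rotation": [0,0,0]},
  {"dp": [10,-30,-30],"rotation": [0,0,0]},
])

```text
t: 10.38
eef_pos: [0.6003, 0.0439, 0.1741]
ee_rot: [-1.57, -0.001, 3.136]
force: [1.2, 1.1, -0.0]
width: 0.0478
```

```bash
python3 -c "
from h import *
need([.559,-.284,.30],180)
s,f=grab('wrist','w6.png'); grab('side','side2.png'); grab('top','top2.png')
T=wT(s,f)
for lo,hi in (((0,150,90),(8,255,255)),((22,130,90),(34,255,255))):
    bl,l=blobs(f['pixels'],lo,hi,60)
    for c,st in bl: print(c.round(1),st, ray(f,*c,.061,T).round(4))
"
```

```text
t 10.38 pos [0.6003 0.0439 0.1741] rpy [-90.   -0.  179.7] q [ 0.4   0.28 -0.23  0.   -1.06  1.17] w 0.0478 F [ 1.2  1.1 -0. ]
world d mm [ -41.3 -327.9  125.9] tool d [  39.5 -125.6  328.2] rv [-0.05 -0.34  0.04]
[339.9 248.6] [ 297  236  108   45 1590] [ 0.5509 -0.0124  0.061 ]
[ 58.7 275.5] [ 51 271  18  10 128] [0.5222 0.2751 0.061 ]
[315.5 312.2] [298 307  38  11 331] [0.4764 0.0099 0.061 ]
[356.3 180.7] [ 295  136  121   92 9265] [ 0.62   -0.0241  0.061 ]
[332.5 188.5] [321 177  24  24 444] [ 0.6126 -0.0023  0.061 ]
```

View pics/w6.png

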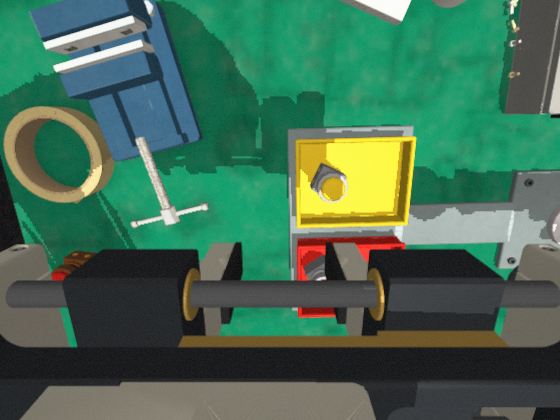

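View pics/side2.png

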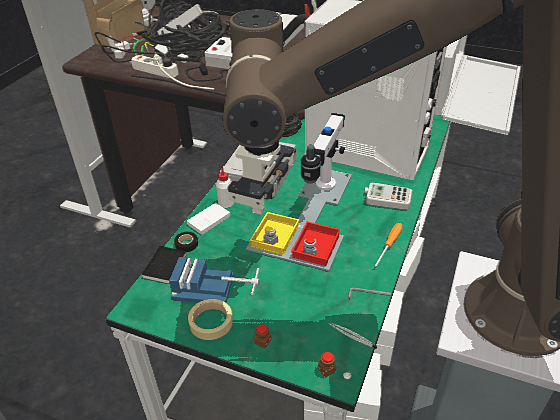

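Both buttons stand in their own trays (yellow cap at (332,188), measured (0.613,-0.002)), and the camera head is still in. Rise, then go towards the lock.

>>> move_arm([
  {"dp": [12,-35,0],"rotation": [0,0,0]},
  {"dp": [12,-35,0],"rotation": [0,0,0]},
  {"dp": [15,-35,5],"rotation": [0,0,0]},
  {"dp": [15,-25,20],"rotation": [0,0,0]},
  {"dp": [15,-10,35],"rotation": [0,0,0]},
], jaw=255)

```text
t: 10.95
eef_pos: [0.5279, -0.0121, 0.3148]
ee_rot: [-1.569, -0.007, -3.139]
force: [0.9, -0.3, 0.8]
width: 0.0202
```

>>> move_arm([
  {"dp": [10,-5,38],"rotation": [0,0,0]},
  {"dp": [5,0,38],"rotation": [0,0,0]},
  {"dp": [0,0,38],"rotation": [0,0,0]},
  {"dp": [0,0,35],"rotation": [0,0,0]},
  {"dp": [0,0,0],"rotation": [0,0,0]},
])

```text
t: 11.37
eef_pos: [0.5087, -0.1709, 0.3249]
ee_rot: [-1.571, 0.001, -3.137]
force: [0.8, 0.2, -0.6]
width: 0.0002
```

```bash
python3 -c "
from h import *
need([.559,-.284,.30],180)
s,f=grab('wrist','w7.png')"
```

```text
t 11.37 pos [ 0.5087 -0.1709  0.3249] rpy [-9.000e+01  1.000e-01 -1.797e+02] q [ 0.04  0.08 -0.13  0.   -1.36  1.53] w 0.0002 F [ 0.8  0.2 -0.6]
world d mm [  50.3 -113.1  -24.9] tool d [-49.8  25.  113.3] rv [-0.01  0.25 -0.07]
```

View pics/w7.png

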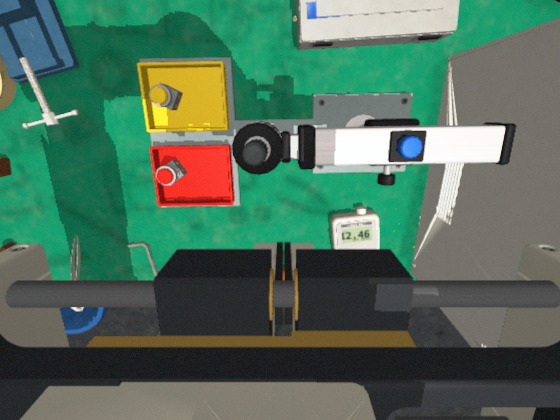

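```bash
python3 -c "
from h import *
s,f=grab('wrist'); T=wT(s,f)
b,_=blobs(f['pixels'][120:170,380:440],(95,120,80),(125,255,255),20)
for c,st in b: print('lock',c+[380,120],st,ray(f,c[0]+380,c[1]+120,.201,T).round(4))
Z=f['z_map']; v,u=np.mgrid[0:420,0:560]; P=np.stack([(u-f['cx'])/f['fx']*Z,(v-f['cy'])/f['fy']*Z,Z],-1)@T[:3,:3].T+T[:3,3]
w=(u>225)&(u<290)&(v>110)&(v<185)
k=w&(P[...,2]>.229)&(P[...,2]<.245); print('knob',k.sum(),P[k].mean(0).round(4),P[k].min(0),P[k].max(0),ray(f,u[k].mean(),v[k].mean(),.235,T))
k=w&(P[...,2]>.185)&(P[...,2]<.2); print('head',k.sum(),P[k].min(0),P[k].max(0))
m=(P[...,2]>.185)&(P[...,2]<.194)&(u>295)&(u<520)&(v>115)&(v<170); q=P[m]
print('boom',cv2.minAreaRect((q[:,:2]*1000).astype(np.float32)),q.min(0),q.max(0))
"
```

```text
lock [411.61790393 146.62663755] [ 20  15  25  24 458] [ 0.5597 -0.2888  0.201 ]
knob 434 [ 0.5568 -0.1459  0.2341] [ 0.54674487 -0.15591667  0.2290566 ] [ 0.56647305 -0.13547841  0.23715222] [ 0.55695609 -0.14597457  0.235     ]
head 1704 [ 0.53145109 -0.1746081   0.18501717] [ 0.58096005 -0.12094952  0.19961804]
boom ((559.1476440429688, -295.48162841796875), (220.9115447998047, 44.65279769897461), 89.80712890625) [ 0.53645431 -0.40586532  0.18501477] [ 0.58117103 -0.1850608   0.19396746]
```

>>> move_arm([
  {"dp": [-15,0,30],"rotation": [2.5,0,0]},
  {"dp": [-15,0,30],"rotation": [2.5,0,0]},
  {"dp": [-15,0,25],"rotation": [0,0,0]},
  {"dp": [-5,0,10],"rotation": [0,0,0]},
  {"dp": [0,0,0],"rotation": [0,0,0]},
])

```text
t: 11.88
eef_pos: [0.5612, -0.2617, 0.3276]
ee_rot: [-1.483, -0.0, -3.133]
force: [0.5, 0.2, 0.4]
width: 0.0002
```

```bash
python3 -c "
from h import *
need([.5597,-.285,.23],180)"
```

```text
t 11.88 pos [ 0.5612 -0.2617  0.3276] rpy [ -85.    -0.  -179.5] q [-0.07  0.2  -0.02  0.09 -1.35  1.63] w 0.0002 F [0.5 0.2 0.4]
world d mm [ -1.5 -23.3 -97.6] tool d [ 1.7 99.3 14.6] rv [-5.04  0.49 -0.01]
```

>>> move_arm([
  {"dp": [2,28,5],"rotation": [0,0.5,0]},
  {"dp": [0,28,5],"rotation": [0,0,0]},
  {"dp": [0,20,4],"rotation": [0,0,0]},
  {"dp": [0,10,0],"rotation": [0,0,0]},
  {"dp": [0,0,0],"rotation": [0,0,0]},
])

```text
t: 12.3
eef_pos: [0.5602, -0.2779, 0.2396]
ee_rot: [-1.485, 0.002, -3.139]
force: [-0.9, 0.0, 0.2]
width: 0.0003
```

```bash
python3 -c "
from h import *
need([.5597,-.286,.201],180)"
```

```text
t 12.3 pos [ 0.5602 -0.2779  0.2396] rpy [-8.510e+01  1.000e-01 -1.799e+02] q [-0.1   0.25 -0.16  0.09 -1.16  1.63] w 0.0003 F [-0.9  0.   0.2]
world d mm [ -0.5  -8.1 -38.6] tool d [ 0.5 39.2  4.7] rv [-4.9   0.13 -0.11]
```

>>> move_arm([
  {"dp": [0,16,4],"rotation": [0,0,0]},
  {"dp": [0,14,2],"rotation": [0,0,0]},
  {"dp": [0,6,0],"rotation": [0,0,0]},
  {"dp": [0,0,0],"rotation": [0,0,0]},
])

```text
t: 12.63
eef_pos: [0.562, -0.2836, 0.207]
ee_rot: [-1.485, 0.005, -3.136]
force: [-0.1, 0.2, 0.7]
width: 0.0005
```

```bash
python3 -c "
from h import *
need([.5597,-.286,.195],180)"
```

```text
t 12.63 pos [ 0.562  -0.2836  0.207 ] rpy [ -85.1    0.3 -179.7] q [-0.11  0.27 -0.2   0.1  -1.09  1.64] w 0.0005 F [-0.1  0.2  0.7]
world d mm [ -2.3  -2.4 -12. ] tool d [ 2.4 12.1  1.3] rv [-4.94  0.33 -0.33]
```

>>> move_arm([
  {"dp": [2,7,1],"rotation": [0,0,0]},
  {"dp": [0,5,0],"rotation": [0,0,0]},
  {"dp": [0,3,0],"rotation": [0,0,0]},
])

```text
t: 12.88
eef_pos: [0.5617, -0.2852, 0.1955]
ee_rot: [-1.483, 0.01, -3.134]
force: [-1.6, 1.5, 4.2]
width: 0.0004
```

>>> move_arm([
  {"dp": [0,2,0],"rotation": [0,0,0]},
  {"dp": [0,1.5,0],"rotation": [0,0,0]},
  {"dp": [0,1.5,0],"rotation": [0,0,0]},
])

```text
t: 13.13
eef_pos: [0.5617, -0.2852, 0.1948]
ee_rot: [-1.481, 0.012, -3.133]
force: [-4.2, 4.0, 9.0]
width: 0.0001
```

>>> move_arm([
  {"dp": [0,1,0],"rotation": [0,0,0]},
  {"dp": [0,1,0],"rotation": [0,0,0]},
  {"dp": [0,1,0],"rotation": [0,0,0]},
  {"dp": [0,1,0],"rotation": [0,0,0]},
  {"dp": [0,1,0],"rotation": [0,0,0]},
])

```text
t: 13.55
eef_pos: [0.5618, -0.2852, 0.1948]
ee_rot: [-1.48, 0.016, -3.132]
force: [-3.8, 3.4, 9.6]
width: 0.0005
```

```bash
python3 -c "
from h import *
need([.5597,-.286,.195],180)
s,f=grab('wrist','w8.png');s,f=grab('side','side3.png')
im=cv2.imread('pics/side3.png'); cv2.imwrite('pics/side3c.png',cv2.resize(im[90:210,270:400],None,fx=5,fy=5))"
```

```text
t 13.55 pos [ 0.5618 -0.2852  0.1948] rpy [ -84.8    0.9 -179.5] q [-0.11  0.27 -0.23  0.1  -1.04  1.64] w 0.0005 F [-3.8  3.4  9.6]
world d mm [-2.1 -0.8  0.2] tool d [ 2.1 -0.1  0.8] rv [-5.18  0.5  -0.95]
```

View pics/w8.png

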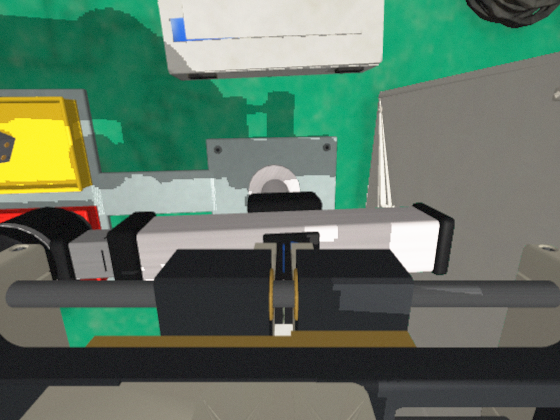

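View pics/side3c.png

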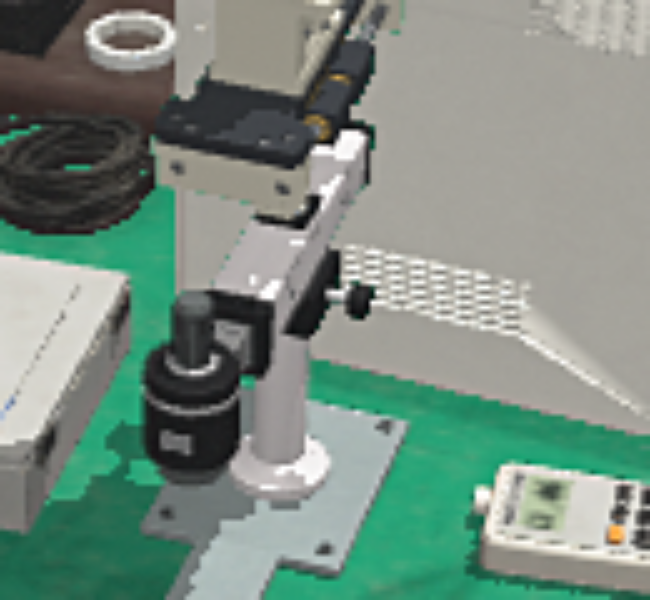

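The arm has sprung out: the inner tube with one tick shows between collar and head. Release and go up.

>>> move_arm([
  {"dp": [0,-25,0],"rotation": [0,0,0]},
  {"dp": [0,-35,0],"rotation": [-2.5,0,0]},
  {"dp": [0,-35,0],"rotation": [-2.5,0,0]},
  {"dp": [10,-20,-25],"rotation": [0,0,0]},
  {"dp": [15,0,-35],"rotation": [0,0,0]},
], jaw=255)

```text
t: 14.07
eef_pos: [0.5353, -0.2203, 0.3099]
ee_rot: [-1.572, 0.011, -3.135]
force: [0.4, 1.2, 0.8]
width: 0.0006
```

>>> move_arm([
  {"dp": [15,0,-35],"rotation": [0,0,0]},
  {"dp": [10,0,-25],"rotation": [0,0,0]},
  {"dp": [0,0,0],"rotation": [0,0,0]},
], jaw=110)

```text
t: 14.32
eef_pos: [0.5088, -0.1563, 0.3121]
ee_rot: [-1.574, 0.018, -3.137]
force: [-0.5, -0.4, -0.2]
width: 0.0153
```

```bash
cat > knob.py <<'E'
from h import *
s,f=grab('wrist','w9.png'); T=wT(s,f)
Z=f['z_map']; v,u=np.mgrid[0:420,0:560]; P=np.stack([(u-f['cx'])/f['fx']*Z,(v-f['cy'])/f['fy']*Z,Z],-1)@T[:3,:3].T+T[:3,3]
k=(P[...,2]>.229)&(P[...,2]<.245)&(v<245)&(abs(P[...,0]-.557)<.04); print('knob',k.sum(),P[k].mean(0).round(4),P[k].min(0),P[k].max(0),ray(f,u[k].mean(),v[k].mean(),.235,T))
need([.5565,-.131,.27],180)
E
python3 knob.py
```

```text
knob 476 [ 0.5564 -0.1289  0.2341] [ 0.54609124 -0.13843238  0.22900247] [ 0.56582926 -0.11808699  0.23665591] [ 0.55653973 -0.12895901  0.235     ]
t 14.37 pos [ 0.5096 -0.1574  0.3122] rpy [ -90.1    1.1 -179.7] q [ 0.07  0.07 -0.17 -0.   -1.32  1.51] w 0.0195 F [ 0.  -0.  -0.3]
world d mm [ 46.9  26.4 -42.2] tool d [-46.2  43.1 -26.1] rv [ 0.12  0.27 -1.05]
```

View pics/w9.png

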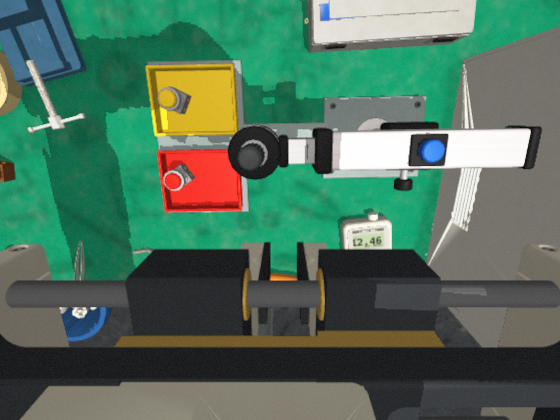

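>>> move_arm([
  {"dp": [-15,10,-10],"rotation": [0,0,-1]},
  {"dp": [-15,12,-10],"rotation": [0,0,0]},
  {"dp": [-14,10,-8],"rotation": [0,0,0]},
  {"dp": [-3,5,0],"rotation": [0,0,0]},
  {"dp": [0,0,0],"rotation": [0,0,0]},
], jaw=100)

```text
t: 14.78
eef_pos: [0.5615, -0.1287, 0.2732]
ee_rot: [-1.572, 0.005, -3.137]
force: [-0.1, -0.2, 1.1]
width: 0.0506
```

```bash
python3 -c "
from h import *
need([.5565,-.129,.203],180)"
```

```text
t 14.78 pos [ 0.5615 -0.1287  0.2732] rpy [ -90.1    0.3 -179.7] q [ 0.11  0.17 -0.14 -0.   -1.26  1.46] w 0.0506 F [-0.1 -0.2  1.1]
world d mm [ -5.   -0.3 -70.2] tool d [ 5.4 70.2  0.4] rv [ 0.09  0.28 -0.26]
```

>>> move_arm([
  {"dp": [4.5,16,0],"rotation": [0,0,0]},
  {"dp": [0,16,0],"rotation": [0,0,0]},
  {"dp": [0,10,0],"rotation": [0,0,0]},
])

```text
t: 15.03
eef_pos: [0.5592, -0.1302, 0.2298]
ee_rot: [-1.571, 0.006, -3.137]
force: [-0.4, 0.1, 0.5]
width: 0.0529
```

```bash
python3 -c "
from h import *
need([.5565,-.129,.203],180)"
```

```text
t 15.03 pos [ 0.5592 -0.1302  0.2298] rpy [ -90.     0.3 -179.8] q [ 0.11  0.19 -0.22  0.   -1.16  1.46] w 0.0529 F [-0.4  0.1  0.5]
world d mm [ -2.7   1.2 -26.8] tool d [ 2.8 26.7 -1.2] rv [ 0.03  0.24 -0.34]
```

>>> move_arm([
  {"dp": [3,12,-1],"rotation": [0,0,0]},
  {"dp": [0,9,0],"rotation": [0,0,0]},
  {"dp": [0,3,0],"rotation": [0,0,0]},
])

```text
t: 15.28
eef_pos: [0.5554, -0.1308, 0.2023]
ee_rot: [-1.571, 0.003, -3.139]
force: [-0.5, 0.7, 0.1]
width: 0.0533
```

```bash
python3 -c "
from h import *
need([.5565,-.129,.203],180)"
```

```text
t 15.28 pos [ 0.5554 -0.1308  0.2023] rpy [ -90.     0.2 -179.9] q [ 0.11  0.2  -0.26  0.   -1.1   1.46] w 0.0533 F [-0.5  0.7  0.1]
world d mm [1.1 1.8 0.7] tool d [-1.2 -0.7 -1.8] rv [ 0.01  0.13 -0.16]
```

>>> move_arm([
  {"dp": [-1,-1,-2],"rotation": [0,0,0]},
  {"dp": [0,0,0],"rotation": [0,0,0]},
  {"dp": [0,0,0],"rotation": [0,0,0]},
  {"dp": [0,0,0],"rotation": [0,0,0]},
  {"dp": [0,0,0],"rotation": [0,0,0]},
], jaw=255, squeeze=35)

```text
t: 15.7
eef_pos: [0.5576, -0.1294, 0.2048]
ee_rot: [-1.57, 0.004, -3.14]
force: [-0.3, 1.0, 0.2]
width: 0.0254
```

>>> move_arm([
  {"dp": [0,0,0],"rotation": [0,0,0]},
  {"dp": [0,0,0],"rotation": [0,0,0]},
  {"dp": [0,0,0],"rotation": [0,0,0]},
])

```text
t: 15.95
eef_pos: [0.5579, -0.1291, 0.2052]
ee_rot: [-1.571, 0.006, -3.14]
force: [0.7, -0.2, -1.4]
width: 0.0187
```

```bash
python3 -c "
from h import *
need([.5546,-.026,.203],180)"
```

```text
t 15.95 pos [ 0.5579 -0.1291  0.2052] rpy [ -90.     0.3 -179.9] q [ 0.11  0.2  -0.25  0.   -1.11  1.46] w 0.0187 F [ 0.7 -0.2 -1.4]
world d mm [ -3.3 103.1  -2.2] tool d [   3.1    2.2 -103.2] rv [ 0.    0.11 -0.32]
```

>>> move_arm([
  {"dp": [0,0,-16],"rotation": [0,0,0]},
  {"dp": [0.5,0,-20],"rotation": [0,0,0]},
  {"dp": [0.5,0,-20],"rotation": [0,0,0]},
  {"dp": [0.5,0,-20],"rotation": [0,0,0]},
])

```text
t: 16.28
eef_pos: [0.5563, -0.0556, 0.2052]
ee_rot: [-1.567, 0.005, 3.139]
force: [3.1, -4.9, -3.0]
width: 0.0188
```

```bash
python3 -c "
from h import *
need([.5546,-.026,.203],180)"
```

```text
t 16.28 pos [ 0.5563 -0.0556  0.2052] rpy [-89.8   0.3 179.8] q [ 0.25  0.18 -0.29  0.01 -1.1   1.31] w 0.0188 F [ 3.1 -4.9 -3. ]
world d mm [-1.7 29.6 -2.2] tool d [  1.8   2.1 -29.6] rv [-0.19 -0.17 -0.31]
```

>>> move_arm([
  {"dp": [0.5,0,-14],"rotation": [0,0,0]},
  {"dp": [0.5,0,-9],"rotation": [0,0,0]},
  {"dp": [0,0,-3],"rotation": [0,0,0]},
  {"dp": [0,0,0],"rotation": [0,0,0]},
])

```text
t: 16.62
eef_pos: [0.5557, -0.0282, 0.2053]
ee_rot: [-1.564, 0.006, -3.142]
force: [2.2, -5.0, -3.2]
width: 0.0188
```

```bash
python3 -c "
from h import *
need([.5546,-.026,.203],180)
s,f=grab('side','side4.png');g=s
im=cv2.imread('pics/side4.png'); cv2.imwrite('pics/side4c.png',cv2.resize(im[110:250,220:380],None,fx=5,fy=4))
s,f=grab('top','top4.png')
im=cv2.imread('pics/top4.png'); cv2.imwrite('pics/top4c.png',cv2.resize(im[170:270,240:420],None,fx=4,fy=4))
grab('wrist','w10.png')"
```

```text
t 16.62 pos [ 0.5557 -0.0282  0.2053] rpy [ -89.6    0.4 -180. ] q [ 0.31  0.18 -0.29  0.01 -1.1   1.26] w 0.0188 F [ 2.2 -5.  -3.2]
world d mm [-1.1  2.2 -2.3] tool d [ 1.1  2.2 -2.2] rv [-0.4  -0.   -0.35]
```

View pics/side4c.png

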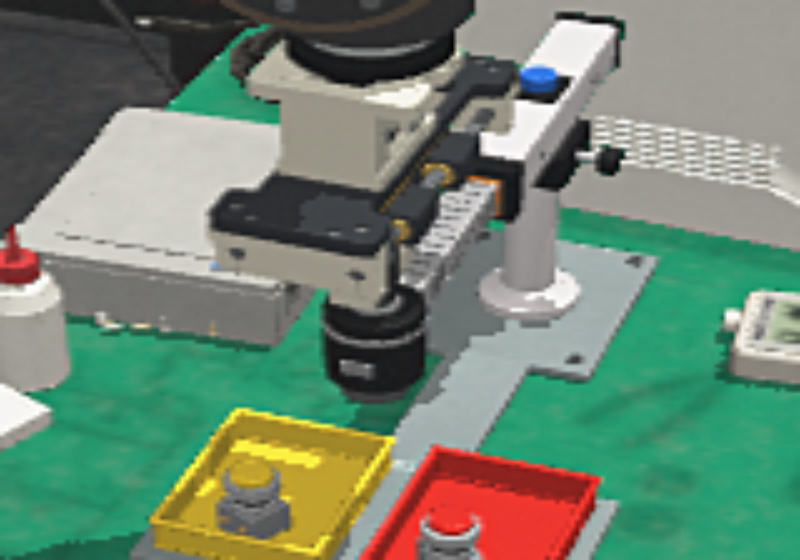

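View pics/w10.png

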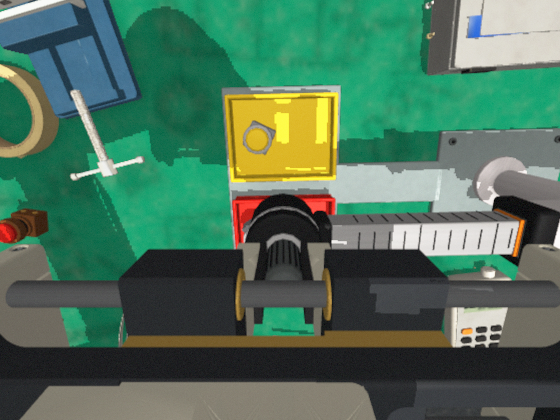

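View pics/top4c.png

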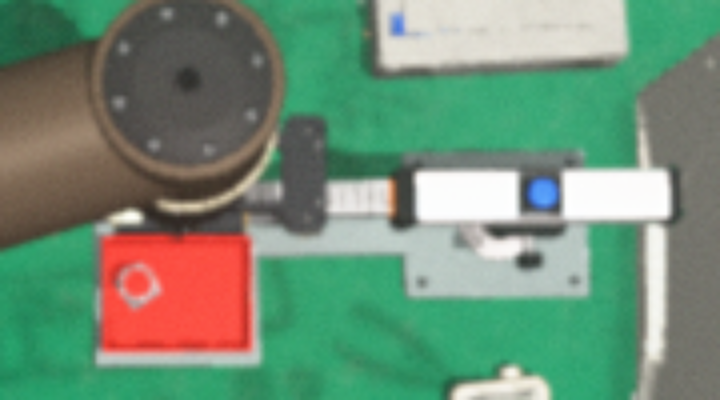

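The orange ring is at (518,236) in the wrist view, right at the collar mouth. Zoom and measure.

```bash
cat > ring.py <<'E'
from h import *
import sys
s,f=grab('wrist',sys.argv[1]); im=cv2.imread('pics/'+sys.argv[1])
cv2.imwrite('pics/c_'+sys.argv[1],cv2.resize(im[190:270,460:560],None,fx=7,fy=7,interpolation=cv2.INTER_NEAREST))
T=wT(s,f); hsv=cv2.cvtColor(f['pixels'],cv2.COLOR_RGB2HSV)
m=cv2.inRange(hsv,np.array((8,120,120)),np.array((20,255,255))); m[:200]=0;m[262:]=0;m[:,:480]=0
v,u=np.nonzero(m)
for r in range(v.min(),v.max()+1,3):
    c=u[v==r]
    if len(c): print(r,c.min(),c.max(),'y',ray(f,c.min()-.5,r,.185,T)[:2].round(4),ray(f,c.max()+.5,r,.185,T)[:2].round(4))
need([.5546,-.026,.203],180)
E
python3 ring.py w11.png
```

```text
210 498 499 y [ 0.5769 -0.1649] [ 0.5769 -0.1662]
213 503 505 y [ 0.5749 -0.1685] [ 0.5749 -0.1704]
216 511 513 y [ 0.5729 -0.1741] [ 0.5729 -0.176 ]
219 518 520 y [ 0.5708 -0.179 ] [ 0.5708 -0.181 ]
222 520 524 y [ 0.5688 -0.1808] [ 0.5688 -0.184 ]
225 519 523 y [ 0.5667 -0.1806] [ 0.5667 -0.1838]
228 518 522 y [ 0.5647 -0.1804] [ 0.5647 -0.1837]
231 518 522 y [ 0.5626 -0.1809] [ 0.5626 -0.1842]
234 517 521 y [ 0.5605 -0.1807] [ 0.5605 -0.184 ]
237 517 520 y [ 0.5584 -0.1812] [ 0.5584 -0.1838]
240 516 520 y [ 0.5563 -0.181 ] [ 0.5563 -0.1843]
243 515 519 y [ 0.5541 -0.1808] [ 0.5541 -0.1841]
246 515 518 y [ 0.552  -0.1813] [ 0.552 -0.184]
249 514 518 y [ 0.5498 -0.1811] [ 0.5498 -0.1845]
252 513 517 y [ 0.5477 -0.181 ] [ 0.5477 -0.1843]
255 512 516 y [ 0.5455 -0.1808] [ 0.5455 -0.1841]
t 16.82 pos [ 0.5557 -0.029   0.2052] rpy [-89.6   0.3 179.9] q [ 0.31  0.18 -0.29  0.01 -1.1   1.26] w 0.0187 F [ 0.7 -5.1 -2.7]
world d mm [-1.1  3.  -2.2] tool d [ 1.1  2.2 -3. ] rv [-0.38 -0.08 -0.35]
```

View pics/c_w11.png

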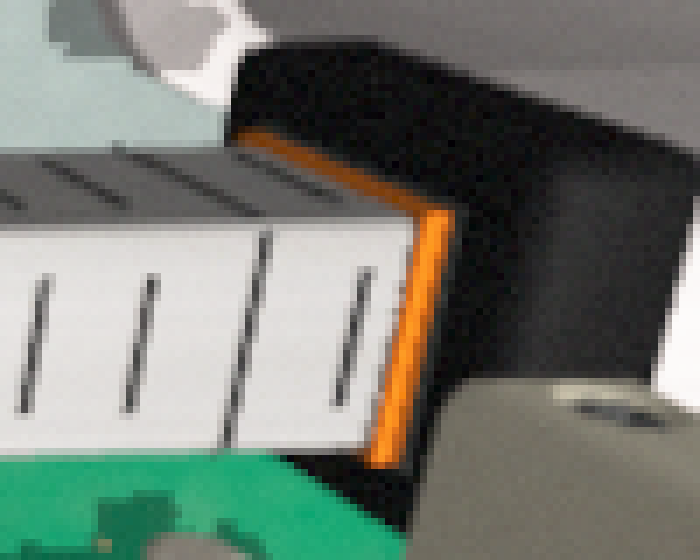

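About 3.5–4 mm of the 6 mm ring is out (extension ≈0.1175), so roughly 2.5 mm more is needed.

>>> move_arm([
  {"dp": [0,0,-3.5],"rotation": [0,0,0]},
  {"dp": [0,0,-1],"rotation": [0,0,0]},
  {"dp": [0,0,-1],"rotation": [0,0,0]},
])

```text
t: 17.07
eef_pos: [0.5556, -0.0266, 0.2052]
ee_rot: [-1.563, 0.006, 3.138]
force: [2.4, -5.0, -3.5]
width: 0.019
```

```bash
python3 ring.py w12.png | tail -9; python3 ring.py w13.png | tail -4
```

```text
236 516 524 y [ 0.5586 -0.1782] [ 0.5585 -0.1841]
239 516 523 y [ 0.5564 -0.1787] [ 0.5564 -0.1839]
242 515 523 y [ 0.5543 -0.1785] [ 0.5543 -0.1844]
245 515 522 y [ 0.5522 -0.179 ] [ 0.5521 -0.1843]
248 514 521 y [ 0.55   -0.1788] [ 0.55   -0.1841]
251 513 520 y [ 0.5478 -0.1786] [ 0.5478 -0.1839]
254 512 520 y [ 0.5456 -0.1784] [ 0.5456 -0.1844]
t 17.12 pos [ 0.5556 -0.0265  0.2052] rpy [-89.5   0.3 179.8] q [ 0.31  0.18 -0.29  0.01 -1.1   1.25] w 0.0187 F [ 1.6 -5.  -2.1]
world d mm [-1.   0.5 -2.2] tool d [ 1.   2.2 -0.6] rv [-0.46 -0.22 -0.32]
251 513 521 y [ 0.5478 -0.1786] [ 0.5478 -0.1846]
254 512 520 y [ 0.5456 -0.1784] [ 0.5456 -0.1844]
t 17.17 pos [ 0.5557 -0.0265  0.2052] rpy [-89.5   0.3 179.8] q [ 0.31  0.18 -0.29  0.01 -1.1   1.25] w 0.0191 F [ 1.2 -4.7 -3. ]
world d mm [-1.1  0.5 -2.2] tool d [ 1.1  2.2 -0.5] rv [-0.45 -0.22 -0.33]
```

View pics/c_w13.png

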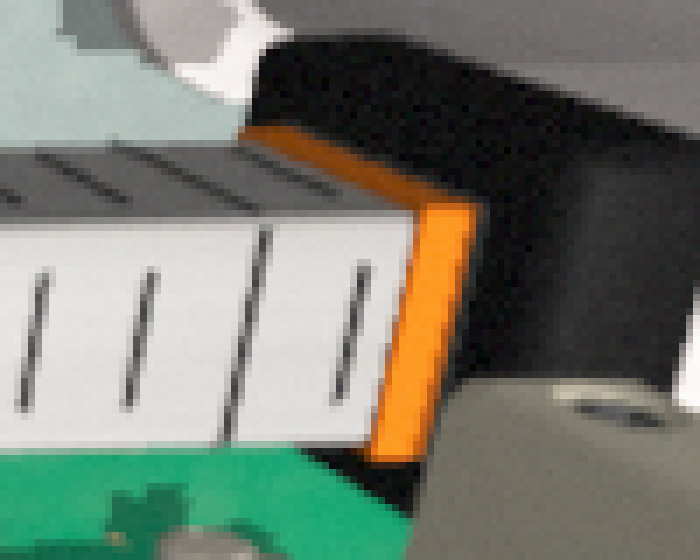

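```bash
python3 - <<'E'
from h import *
for i in range(3): s,f=grab('side','side5.png')
print(s['eef_pos'],s['force'],s['width'],s['t'])
im=cv2.imread('pics/side5.png'); cv2.imwrite('pics/side5c.png',cv2.resize(im[110:290,200:420],None,fx=3.5,fy=3.3))
E
```

```text
[ 0.55566074 -0.02651417  0.20521514] [ 2.14834144 -5.50426994 -2.52455808] 0.018660943142613604 17.2667
```

View pics/side5c.png

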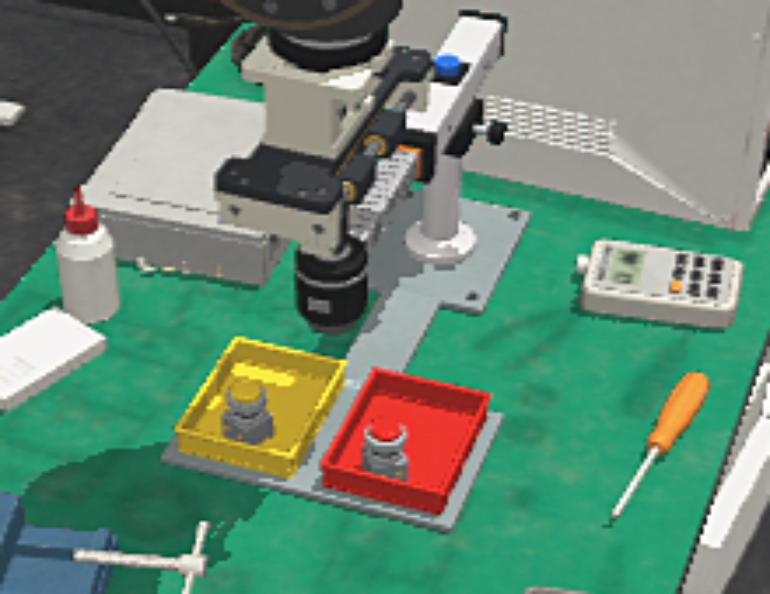

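Both buttons stand in their trays, the whole ring is out, the bottle and meter look untouched, and the arm is steady. Handing in.

```bash
python3 -c "
from station import arm
print(arm.job_done()); s=arm.get_state(); print(s['t'],s['eef_pos'],s['width'])"
```

```text
the job is handed in; nothing more can be done
None
the job is handed in; nothing more can be done
```

I finished the job and handed it in at about 17.3 s of the 58 s; the station gives no verdict.

**What I did:** I put the red and yellow buttons upright in their own trays while the arm was still locked. Then I pressed the blue lock button until the arm sprung out (the knob moved about 17 mm), gripped the knob and pulled.

**Last checks:**
- **Ring:** about 5.3–6 mm of the 6 mm orange ring was visible, with no tube showing behind it. That puts the extension at about 0.1195–0.120 m.
- **Hold:** the gripper was closed on the knob at 19 mm with a 35 N grip set. The spring pulled back with about 5 N, and the tool stayed within 0.1 mm over the last readings.
- **Buttons:** both stood let go in their trays. I measured the yellow cap at about (0.613, -0.002); I checked the red button only by eye.
- **Bottle and meter:** both looked untouched in the last side picture, but I did not re-measure their positions.

**Irregularities:**
- The first close on the red button was drifting upward, so I reopened, went lower and gripped it again.
- The tool pressed with about 26 N when I set the red button down, either on the tray floor or with a fingertip on the rim. I backed off about 3 mm before letting go.

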